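# Register an embossing plate in the corner of a fence

### The arm

A 6-joint arm with a two-finger parallel gripper is mounted at the origin on the work surface. World frame = base frame: x ahead of the robot, y to its left, z up, the work surface at z = 0. Lengths are in m, angles in degrees, forces in N, time in s.
With the tool pointing down it reaches from about 0.3 to 0.75 m from the base axis. Payload 8.5 kg.
Tool frame: the origin (TCP) lies between the finger pads; the fingertips stand ahead of it and the grasp point (between the pads) lies 8 mm behind it (env.tcp_to_tips is the z of the fingertips in the tool frame, in m); z points along the fingers, x is the direction in which the jaws open and shut, and the axes are right-handed (so a half turn about z gives the same grasp; the last joint's range is limited). The gripper opens to 85 mm and grips with 20 to 120 N. Pads are 22 mm wide; open, the fingers measure 114 mm over their backs; the gripper's body (76 mm by 85 mm) begins 54 mm behind the grasp point. The pads swing forward as they close: fully open they stand 13 mm farther back than shut.
Start: joints at [59.112, 21.807, 74.336, -0, 83.858, -12.336], TCP at [0.175, 0.521, 0.242] pointing down, gripper open.
Joint ranges: [-178.18, 178.18], [-50.72, 133.34], [12.68, 142.11], [-81.47, 261.47], [9.98, 163.14], [-165.26, 165.26]. Speed limits (degrees/s): [136.94, 136.94, 180, 180, 180, 180].

### API

Orientations are given as a 3x3 rotation matrix whose columns are the frame's x, y, z axes.
In Python, from rig import observe, viewer, env gives the robot as it stands.
- The arm moves only by the tool jog_arm, never from a script. Its arguments are lists of equal length, an entry for each row: "dr": the turn, a rotation vector about the tool's x, y, z in rad, a list of three; "slide": the shift along the tool's x, y, z in m, a list of three; "gripper": the opening, from -1 (shut) to 1 (fully open), so that 0 is half open. In form: {"dr": [[rx, ry, rz], ...], "slide": [[dx, dy, dz], ...], "gripper": [gripper, ...]}. A call has exactly 10 rows; each row shifts and turns the commanded pose from where the row before left it, along the tool's axes as they then stand; what a row does not reach is not made up. A row lasts 1/10 s, in which the tool goes at most 50 mm and 8.59 degrees, less where a joint would pass 70% of its speed; a pose out of reach is approached as far as the arm can. A call is refused whole if a number of a shift passes 0.05 or a number of a turn 0.15, either way. A call with a gripper value outside its range is refused whole. The fingers move at their own pace and stop on an object; "force" is the grip in N (left out, the last holds). Time passes only in rows, so rows that do not move let the fingers close, or fill a call up. It gives the time, the measured TCP pose, the force and the opening at its end, in the units of the state.
- observe(): the state, without advancing time (a new reading comes with each control period).
- viewer.get_image(name): name is "scene" or "top" or "wrist"; returns a dict with "pixels" (400x640x3 uint8, blue, green, red), "camera_matrix" (3x3 intrinsics, pixels), "dist_coeffs" ([k1, k2, p1, p2, k3] as OpenCV has them; the pictures are not rectified), "R" (3x3) and "t" (3): a world point X has camera coordinates R X + t. Camera axes: x right, y down, z forward; pixel columns grow to the right and rows downward; lengths in m; the calibration is good to about 2 mm. A picture is of the moment at which its call begins. There is no depth.
- env.close_job(): hands the job in, once; it reports no verdict.
The state is a dict: "time_s": time; "q": joint angles; "qvel": joint speeds; "joint_efforts": joint torques, N m; "position": TCP position; "tool_rot": TCP orientation; "ft_force": force on the tool from outside, world axes, zero at the start; "wrist_torque": the same for the moment, N m; "grip_width": finger opening in m.
Only numpy, scipy, OpenCV 4.12 (cv2) and the standard library are available. Lean on these libraries where they do the work, as an engineer would, in place of code of your own. Each camera call takes 0.05 s, during which the arm holds its last target.

### The job

Lift the knobbed steel weight out of the corner of the plywood board and stand it upright in the empty wooden tray. Then push the aluminium embossing plate, sliding it flat on the board without lifting it, right into that corner, so that its long edge lies flush along the long fence and its short edge is against the short stop. Leave the little wooden slicker on the board, the white dish and the brass tin where they are.

Things in the scene. Friction and masses are not known exactly. Their poses are not given: they have to be found in the camera images.
- board: Fixed plywood board 12 mm thick, spanning x -120..120, y -150..190 mm from its origin (on its underside; z up). Two steel bars 16 mm wide stand 20 mm above its top: the long fence along y (-130..180), inner face at x = +100 mm facing -x; the short stop along x (-20..90), inner face at y = -130 mm facing +y. Turned up to 0.3 rad from the world axes.
- corner (a point): The inner corner where the planes of the two inner faces (fence and stop) meet, on the board's top (12 mm above the bench); axes as the board's. The seated plate has its centre at x = -45, y = +65 mm from here, its sides parallel to the axes.
- plate: Loose aluminium embossing plate with raised oval lines on top, 90 (its x) x 130 (its y) x 14 mm thick, about 0.45 kg, lying flat on the board; origin at the centre of its underside, z up. Its long edges run along its y. It starts turned up to 0.3 rad from the board's axes.
- weight: Loose dark steel bench weight, about 0.7 kg, standing in the corner on the board: round base 58 mm diameter, 30 mm high, with a round knob 28 mm diameter from 30 to 60 mm height on top. Origin at the centre of its underside, z up.
- tray: Fixed empty open dark wooden tray, 120 x 120 mm outside, 22 mm high, walls and floor 5 mm thick, left or right of the board. Origin at the centre of its underside, z up.
- punchbox: Fixed wooden box of the same 120 x 120 x 22 mm size, full of upright steel punches up to 71 mm high, on the other flank of the board than the tray; leave alone. Origin at the centre of its underside.
- slicker: Loose small turned wooden slicker, 36 mm diameter, 36 mm high, standing on the board's near right part; leave alone. Origin at the centre of its underside.
- dish: Loose white ceramic dish, 100 mm diameter, 18 mm high; leave alone. Origin at the centre of its underside.
- tin: Loose round brass tin, 68 mm diameter, 27 mm high; leave alone. Origin at the centre of its underside.
Mind the look-alikes: they are no part of the job. Leave any red look-alike of the plate alone.

How it is judged (in metres and radians):
On the way:
1. the weight stands upright in the tray (x of weight in the frame of tray between -0.03 and 0.03 m and y of weight in the frame of tray between -0.03 and 0.03 m and z of weight in the frame of tray below 0.012 m and angle between weight's own z axis and vertical below 0.1 rad), for 0.2 s.
At the end, for the whole second after the job is handed in: The weight stands upright on the tray's floor (tilt under 0.1 rad); the plate lies flat on the board with its centre within 3 mm of its seated place in both directions (edges against the fence and the stop) and within 0.035 rad of square; plate and weight are at rest (all of step 1 and x of plate in the frame of corner between -0.048 and -0.042 m and y of plate in the frame of corner between 0.062 and 0.068 m and angle between the x axis of plate and the x axis of corner, either way round below 0.035 rad and z of plate in the frame of corner below 0.003 m and linear speed of each of plate, weight below 0.01 m/s); the robot touches nothing.
It fails at once if the plate is lifted more than 12 mm off the board or tipped by more than 0.2 rad (z of plate in the frame of corner above 0.012 m or angle between plate's own z axis and vertical above 0.2 rad).
It fails at once if the slicker, the dish or the tin is moved more than 30 mm (distance of any of slicker, dish, tin from where it was at the start of the episode above 0.03 m).
It also fails if it takes over 64 s, if anything falls off the work surface, if the arm or the gripper's body presses on something with over 40 N, if the wrist force passes 120 N, or if a joint passes its speed limit or range.

## Working session

There is one attempt and no reset: what is moved stays moved. The work goes in short steps, Python scripts to look and compute and a tool call to move; the robot and the scene stay as the last step left them, time stands still between calls to the robot, and variables do not carry over. Pictures are saved under pics/ and viewed, and the job is handed in when it is done.

Besides the shell and the picture viewer there is one more tool, called after "Emit:" by a JSON object that holds its "name" and its "arguments", one argument or row to a line. jog_arm: Moves the arm, as the interface text tells. Its arguments: {"type":"object","properties":{"dr":{"type":"array","items":{"type":"array","items":{"type":"number"}}},"slide":{"type":"array","items":{"type":"array","items":{"type":"number"}}},"gripper":{"type":"array","items":{"type":"number"}},"force":{"type":"number"}},"required":["dr","slide","gripper"]}

```bash
ls; mkdir -p pics; python3 - <<'E'
from rig import observe, viewer, env
import cv2,numpy as np
s=observe();print({k:np.round(v,4).tolist() for k,v in s.items()}); print(env.tcp_to_tips)
for n in ["scene","top","wrist"]:
    im=viewer.get_image(n);cv2.imwrite(f"pics/{n}0.png",im["pixels"])
    print(n,np.round(im["camera_matrix"],1).tolist(),np.round(im["dist_coeffs"],4).tolist(),np.round(im["R"],4).tolist(),np.round(im["t"],4).tolist())
E
```

```text
pics
{'time_s': 0.0, 'q': [59.1111, 21.8394, 74.3854, -0.0004, 83.8588, -12.3344], 'qvel': [-0.0377, 0.0268, 0.1092, -0.0607, -0.0629, -0.0598], 'joint_efforts': [-0.0001, -44.8459, -23.1273, -0.0003, 0.0048, -0.0], 'position': [0.1749, 0.5212, 0.2417], 'tool_rot': [[0.3182, 0.948, -0.0007], [0.948, -0.3182, -0.0013], [-0.0014, -0.0003, -1.0]], 'ft_force': [0.5542, -0.6551, 0.263], 'wrist_torque': [0.0364, 0.057, -0.0101], 'grip_width': 0.0854}
0.011
scene [[426.2, 0.0, 319.6], [0.0, 426.2, 195.4], [0.0, 0.0, 1.0]] [0.0217, 0.0, 0.0, 0.0, 0.0] [[0.8053, 0.5928, -0.0102], [0.3328, -0.4663, -0.8197], [-0.4906, 0.6567, -0.5728]] [-0.3514, -0.139, 1.4015]
top [[503.3, 0.0, 318.5], [0.0, 503.3, 207.8], [0.0, 0.0, 1.0]] [-0.1167, 0.0, 0.0, 0.0, 0.0] [[0.0099, -1.0, 0.0005], [-0.9961, -0.0099, -0.0877], [0.0877, 0.0004, -0.9961]] [-0.0263, 0.4706, 1.2975]
wrist [[354.4, 0.0, 325.9], [0.0, 354.4, 198.2], [0.0, 0.0, 1.0]] [-0.0679, 0.0, 0.0, 0.0, 0.0] [[0.3182, 0.948, -0.0027], [0.8961, -0.2998, 0.3273], [0.3095, -0.1066, -0.9449]] [-0.5488, -0.042, 0.3816]
```

View pics/top0.png

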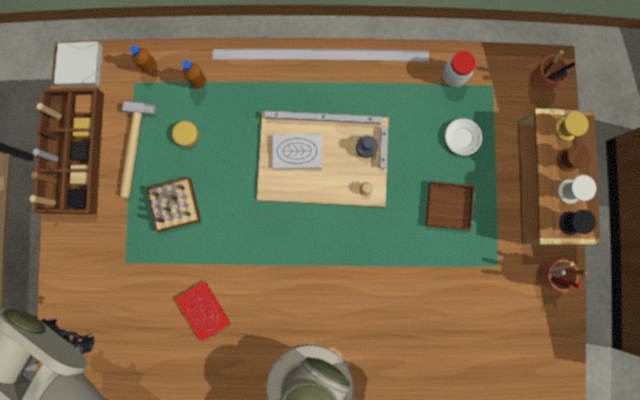

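View pics/scene0.png

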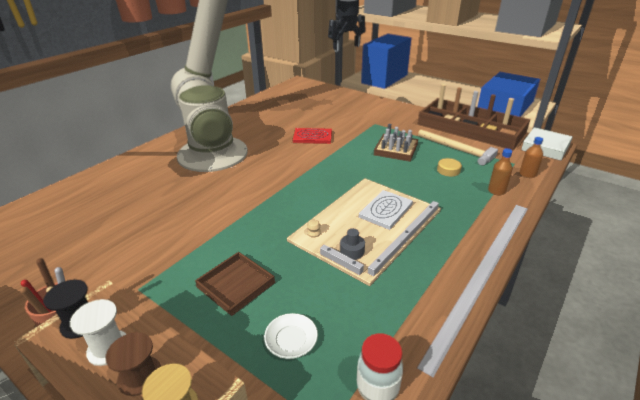

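View pics/wrist0.png

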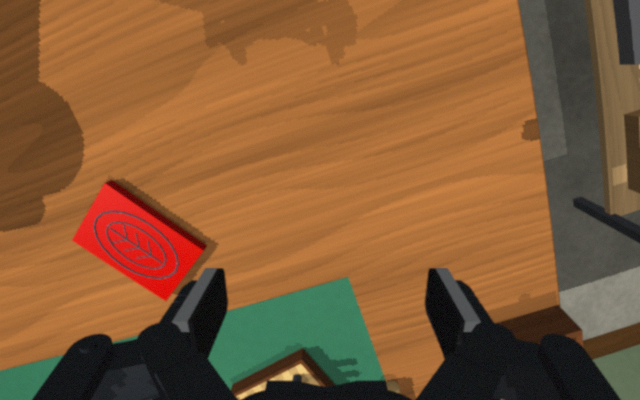

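```bash
cat > h.py <<'E'
from rig import observe, viewer, env
import cv2,numpy as np
def ray(im,uv):
    p=cv2.undistortPoints(np.array(uv,float).reshape(-1,1,2),im["camera_matrix"],im["dist_coeffs"]).reshape(-1,2)
    R=np.array(im["R"]);t=np.array(im["t"])
    return -R.T@t,(np.c_[p,np.ones(len(p))]@R)
def pix2w(im,uv,z):
    c,d=ray(im,uv); s=(np.array(z)-c[2])/d[:,2]
    return c+d*s[:,None] if np.ndim(s) else c+d*s
def w2pix(im,X):
    R=np.array(im["R"]);t=np.array(im["t"])
    return cv2.projectPoints(np.array(X,float).reshape(-1,1,3),cv2.Rodrigues(R)[0],t,im["camera_matrix"],im["dist_coeffs"])[0].reshape(-1,2)
E
python3 - <<'E'
import cv2
a=cv2.imread("pics/top0.png");
cv2.imwrite("pics/top0a.png",cv2.resize(a[100:215,245:405],None,fx=5,fy=5,interpolation=cv2.INTER_CUBIC))
cv2.imwrite("pics/top0b.png",cv2.resize(a[100:240,410:510],None,fx=4,fy=4,interpolation=cv2.INTER_CUBIC))
E
```

```text
(no output)
```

View pics/top0a.png

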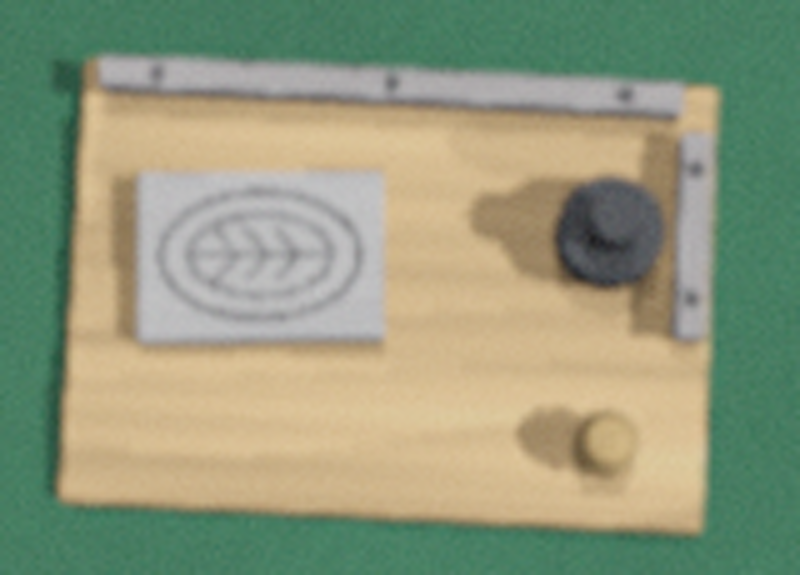

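View pics/top0b.png

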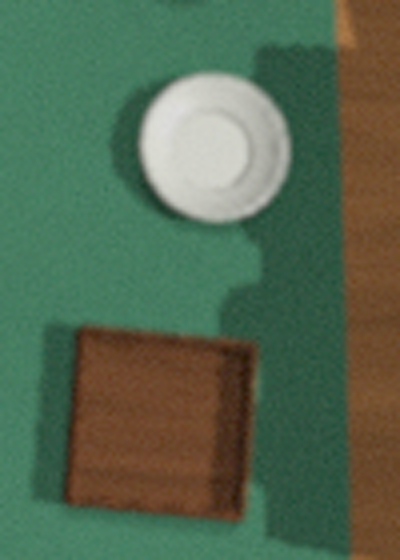

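```bash
cat > fit.py <<'E'
from h import *
from scipy.optimize import least_squares
def fit(im,uv,L,x0):
    L=np.array(L,float);uv=np.array(uv,float)
    def X(p):
        c,s=np.cos(p[2]),np.sin(p[2]);return np.c_[p[0]+c*L[:,0]-s*L[:,1],p[1]+s*L[:,0]+c*L[:,1],L[:,2]]
    r=least_squares(lambda p:(w2pix(im,X(p))-uv).ravel(),x0)
    return r.x,np.round(r.fun.reshape(-1,2),1).tolist()
E
cat > m1.py <<'E'
from fit import *
im=viewer.get_image("top")
A=lambda P:(np.array(P,float)+.5)/5-.5+[245,100]
B=lambda P:(np.array(P,float)+.5)/4-.5+[410,100]
h=.001
b,r=fit(im,A([[720,88],[704,533],[60,500],[98,62],[682,82],[680,116],[682,132],[676,338]]),
 [[.12,-.15,.012],[-.12,-.15,.012],[-.12,.19,.012],[.116,.18,.032],[.116,-.13,.032],[.1,-.13,.032],[.09,-.13,.032],[-.02,-.13,.032]],[.6,0,0])
print("board",b,r)
p,r=fit(im,A([[138,173],[383,171],[384,335],[140,340]]),[[.045,.065,.026],[.045,-.065,.026],[-.045,-.065,.026],[-.045,.065,.026]],[.6,0.05,0])
print("plate",p,r)
t,r=fit(im,B([[80,327],[258,343],[242,521],[68,505]]),[[.06,.06,.022],[.06,-.06,.022],[-.06,-.06,.022],[-.06,.06,.022]],[.6,-0.3,0])
print("tray",t,r)
print("weight base", pix2w(im,A([[611,233]]),.042), "knob",pix2w(im,A([[608,207]]),.072))
print("slicker top", pix2w(im,A([[609,440]]),.048))
print("dish",pix2w(im,B([[215,147]]),.018))
c,s=np.cos(b[2]),np.sin(b[2]);Rb=np.array([[c,-s],[s,c]])
print("corner",b[:2]+Rb@[.1,-.13],"seat",b[:2]+Rb@[.055,-.065],"plate in corner",Rb.T@(p[:2]-b[:2]-Rb@[.1,-.13]),p[2]-b[2])
E
python3 m1.py
```

```text
board [ 0.60325266 -0.05187576 -0.03427188] [[-0.8, 0.2], [-0.3, -0.2], [0.1, 0.7], [0.4, -0.6], [0.2, 0.5], [0.5, -0.4], [-0.0, 0.0], [-0.1, -0.2]]
plate [0.62170464 0.03706831 0.02351592] [[-0.0, -0.0], [0.0, -0.4], [0.3, 0.3], [-0.3, 0.1]]
tray [ 0.480152   -0.36931643 -0.08605266] [[-0.1, -0.5], [-0.2, -0.1], [0.8, 0.4], [-0.5, 0.1]]
weight base [[ 0.63172006 -0.14621247  0.042     ]] knob [[ 0.63881346 -0.14181349  0.072     ]]
slicker top [[ 0.52188522 -0.14456417  0.048     ]]
dish [[ 0.6679067  -0.40967229  0.018     ]]
corner [ 0.69873946 -0.18522594] seat [ 0.65599313 -0.11872218] plate in corner [-0.08460654  0.2195241 ] 0.057787803556462625
```

```bash
python3 - <<'E'
from h import *
im=viewer.get_image("wrist");s=observe();T=np.array(s["tool_rot"]);P=np.array(s["position"])
c,d=ray(im,[[225,270],[428,270],[220,330],[432,330]])
print("cam in tool",T.T@(c-P))
for dd in d:
    v=T.T@dd; v=v;o=T.T@(c-P)
    k=(np.sign(v[0])*.0427-o[0])/v[0];print(o+k*v)
a=im["pixels"];cv2.imwrite("pics/w0.png",cv2.resize(a[240:400,140:540],None,fx=2,fy=2))
E
```

```text
cam in tool [-1.11281159e-04 -8.51943245e-02 -1.30946887e-01]
[-0.0427     -0.00837571 -0.0014577 ]
[ 0.0427     -0.00811627 -0.00087489]
[-0.0427      0.01039009 -0.01637594]
[ 0.0427      0.01156272 -0.01482095]
```

View pics/w0.png

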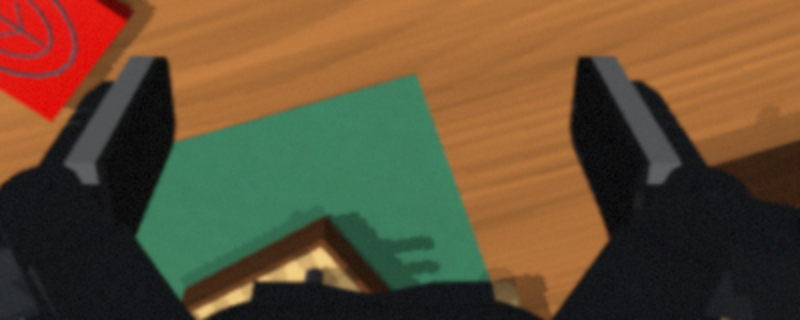

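Emit:
{"name": "jog_arm", "arguments": {
  "dr": [
    [0,0,-0.144],
    [0,0,-0.144],
    [0,0,0],
    [0,0,0],
    [0,0,0],
    [0,0,0],
    [0,0,0],
    [0,0,0],
    [0,0,0],
    [0,0,0]
  ],
  "slide": [
    [0,0,0],
    [0,0,0],
    [-0.036,0.0268,0],
    [-0.036,0.0268,0],
    [-0.036,0.0268,0],
    [-0.036,0.0268,0],
    [-0.036,0.0268,0],
    [-0.036,0.0268,0],
    [-0.036,0.0268,0],
    [-0.036,0.0268,0]
  ],
  "gripper": [1,1,1,1,1,1,1,1,1,1],
  "force": 50
}}

```text
time_s: 1.25
position: [0.3796, 0.2243, 0.2425]
tool_rot: [[0.036, 0.999, 0.0], [0.999, -0.036, 0.0], [0.0, 0.0, -1.0]]
ft_force: [1.4, 0.9, 0.2]
grip_width: 0.0856
```

Emit:
{"name": "jog_arm", "arguments": {
  "dr": [
    [0,0,0],
    [0,0,0],
    [0,0,0],
    [0,0,0],
    [0,0,0],
    [0,0,0],
    [0,0,0],
    [0,0,0],
    [0,0,0],
    [0,0,0]
  ],
  "slide": [
    [-0.036,0.0268,0.01],
    [-0.036,0.0268,0.01],
    [-0.036,0.0268,0.01],
    [-0.036,0.0268,0.01],
    [-0.036,0.0268,0.01],
    [-0.036,0.0268,0.01],
    [-0.036,0.0268,0.01],
    [-0.036,0.0268,0.01],
    [-0.036,0.0268,0.01],
    [-0.036,0.0268,0.01]
  ],
  "gripper": [1,1,1,1,1,1,1,1,1,1]
}}

```text
time_s: 2.25
position: [0.6346, -0.1452, 0.1417]
tool_rot: [[0.036, 0.999, -0.0], [0.999, -0.036, 0.0], [0.0, -0.0, -1.0]]
ft_force: [0.7, -0.2, 0.3]
grip_width: 0.0854
```

```bash
python3 - <<'E'
from h import *
im=viewer.get_image("wrist");s=observe();print(s["time_s"],s["position"],s["tool_rot"],s["ft_force"])
cv2.imwrite("pics/w1.png",im["pixels"]);np.save("w1.npy",im,allow_pickle=True)
E
```

```text
2.3 [ 0.63666796 -0.15068791  0.13910221] [[ 3.97952524e-02  9.99207668e-01 -6.11885806e-04]
 [ 9.99206903e-01 -3.97960523e-02 -1.35589605e-03]
 [-1.37917237e-03 -5.57442296e-04 -9.99998894e-01]] [-4.46954542 -4.15182605 -3.04340955]
```

View pics/w1.png

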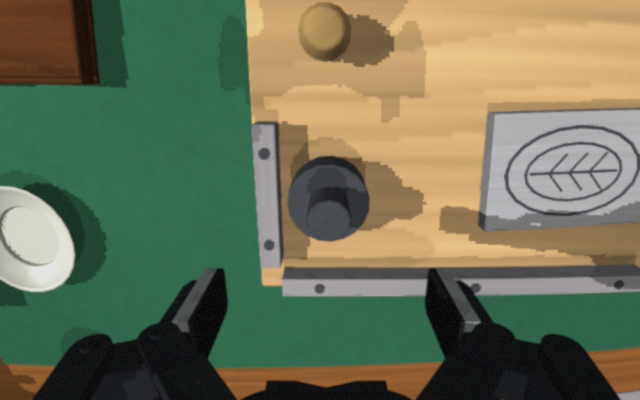

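```bash
python3 - <<'E'
from h import *
im=viewer.get_image("wrist");s=observe();print(s["time_s"],s["position"])
cv2.imwrite("pics/w2.png",cv2.resize(im["pixels"][100:310,230:430],None,fx=3,fy=2.8,interpolation=cv2.INTER_CUBIC))
print(pix2w(im,[[329,212]],.072),pix2w(im,[[328,198]],.042))
E
```

```text
2.35 [ 0.63506288 -0.14784869  0.13954869]
[[ 0.62888944 -0.14879893  0.072     ]] [[ 0.63033315 -0.14938057  0.042     ]]
```

View pics/w2.png

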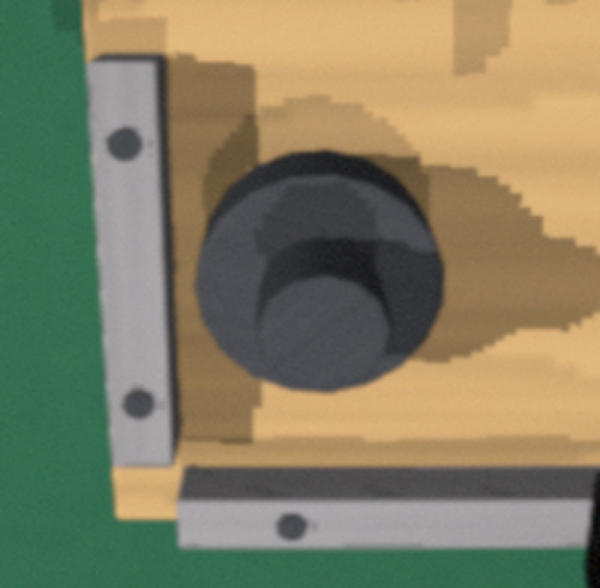

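```bash
python3 - <<'E'
from h import *
from fit import fit
im=viewer.get_image("wrist");s=observe();print(s["time_s"],s["position"],s["ft_force"])
A=lambda P:(np.array(P,float)+.5)/[3,2.8]-.5+[230,100]
print(pix2w(im,A([[325,332]]),.072),pix2w(im,A([[320,282]]),.042))
print(fit(im,A([[178,500],[178,547],[175,464],[112,465],[158,58],[90,64]]),[[.1,-.13,.032],[.116,-.13,.032],[.09,-.13,.032],[.09,-.146,.032],[-.02,-.13,.032],[-.02,-.146,.032]],[.6,-.05,-.034]))
E
```

```text
2.4 [ 0.63414489 -0.14546866  0.14048042] [-0.43047803  1.25736602  0.13111286]
[[ 0.63165816 -0.1405898   0.072     ]] [[ 0.63073186 -0.14079291  0.042     ]]
(array([ 0.60223383, -0.04541242, -0.04296168]), [[-0.4, -0.3], [0.2, 0.4], [0.1, 1.3], [0.3, 0.7], [0.5, 0.3], [-0.7, -1.8]])
```

Emit:
{"name": "jog_arm", "arguments": {
  "dr": [
    [0,0,0],
    [0,0,0],
    [0,0,0],
    [0,0,0],
    [0,0,0],
    [0,0,0],
    [0,0,0],
    [0,0,0],
    [0,0,0],
    [0,0,0]
  ],
  "slide": [
    [0.002,-0.002,0],
    [0,0,0.015],
    [0,0,0.015],
    [0,0,0.015],
    [0,0,0.015],
    [0,0,0.012],
    [0,0,0.008],
    [0,0,0.003],
    [0,0,0],
    [0,0,0]
  ],
  "gripper": [1,1,1,1,1,1,1,1,1,1]
}}

```text
time_s: 3.4
position: [0.6322, -0.1414, 0.06]
tool_rot: [[0.036, 0.999, 0.001], [0.999, -0.036, -0.0], [-0.0, 0.001, -1.0]]
ft_force: [0.0, -0.8, 0.3]
grip_width: 0.0853
```

Emit:
{"name": "jog_arm", "arguments": {
  "dr": [
    [0,0,0],
    [0,0,0],
    [0,0,0],
    [0,0,0],
    [0,0,0],
    [0,0,0],
    [0,0,0],
    [0,0,0],
    [0,0,0],
    [0,0,0]
  ],
  "slide": [
    [0,0,0],
    [0,0,0],
    [0,0,0],
    [0,0,0],
    [0,0,0],
    [0,0,0],
    [0,0,0],
    [0,0,0],
    [0,0,0],
    [0,0,0]
  ],
  "gripper": [-0.3,-1,-1,-1,-1,-1,-1,-1,-1,-1],
  "force": 60
}}

```text
time_s: 4.4
position: [0.6321, -0.1416, 0.0597]
tool_rot: [[0.036, 0.999, 0.001], [0.999, -0.036, -0.001], [-0.001, 0.001, -1.0]]
ft_force: [-2.2, -2.9, 5.3]
grip_width: 0.0262
```

Emit:
{"name": "jog_arm", "arguments": {
  "dr": [
    [0,0,0],
    [0,0,0],
    [0,0,0],
    [0,0,0],
    [0,0,0],
    [0,0,0],
    [0,0,0],
    [0,0,0],
    [0,0,0],
    [0,0,0]
  ],
  "slide": [
    [0,0,-0.004],
    [0,0,-0.006],
    [0,0,-0.01],
    [0,0,-0.012],
    [0,0,-0.012],
    [0,0,-0.012],
    [0,0,-0.012],
    [0,0,-0.008],
    [0,0,-0.004],
    [0,0,0]
  ],
  "gripper": [-1,-1,-1,-1,-1,-1,-1,-1,-1,-1]
}}

```text
time_s: 5.4
position: [0.632, -0.1414, 0.1398]
tool_rot: [[0.036, 0.999, 0.001], [0.999, -0.036, -0.0], [-0.0, 0.001, -1.0]]
ft_force: [0.5, 0.1, -5.6]
grip_width: 0.0264
```

```bash
python3 - <<'E'
from h import *
im=viewer.get_image("wrist");s=observe();print(s["time_s"],s["position"],s["ft_force"],s["wrist_torque"],s["grip_width"])
cv2.imwrite("pics/w3.png",im["pixels"])
E
```

```text
5.45 [ 0.63185802 -0.14134392  0.13918787] [-0.18175741 -0.10152195 -7.05974471] [0.01047464 0.0108372  0.0264445 ] 0.02610179620980639
```

View pics/w3.png

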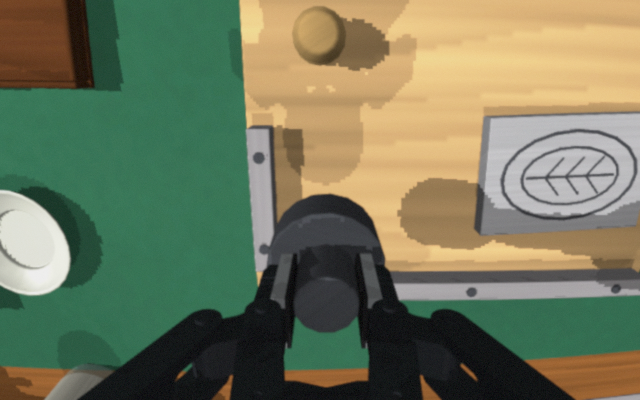

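Emit:
{"name": "jog_arm", "arguments": {
  "dr": [
    [0,0,0],
    [0,0,0],
    [0,0,0],
    [0,0,0],
    [0,0,0],
    [0,0,0],
    [0,0,0],
    [0,0,0],
    [0,0,0],
    [0,0,0]
  ],
  "slide": [
    [-0.0117,-0.0072,0],
    [-0.0233,-0.0144,0],
    [-0.0291,-0.018,0],
    [-0.0291,-0.018,0],
    [-0.0291,-0.018,0],
    [-0.0291,-0.018,0],
    [-0.0291,-0.018,0],
    [-0.0233,-0.0144,0],
    [-0.0175,-0.0108,0],
    [-0.0116,-0.0069,0]
  ],
  "gripper": [-1,-1,-1,-1,-1,-1,-1,-1,-1,-1]
}}

```text
time_s: 6.45
position: [0.4784, -0.3706, 0.1389]
tool_rot: [[0.038, 0.999, -0.001], [0.999, -0.038, 0.0], [0.0, -0.001, -1.0]]
ft_force: [0.1, 0.1, -5.7]
grip_width: 0.026
```

```bash
python3 - <<'E'
from h import *
for n in ["wrist","top"]:
    im=viewer.get_image(n);cv2.imwrite(f"pics/{n}4.png",im["pixels"])
s=observe();print(s["time_s"],s["position"],s["ft_force"],s["wrist_torque"],s["grip_width"])
E
```

```text
6.55 [ 0.47878606 -0.37046957  0.13897148] [ 0.68729575 -0.38054727 -5.82925939] [ 0.03547364 -0.0139117   0.03747104] 0.02604178985096896
```

View pics/wrist4.png

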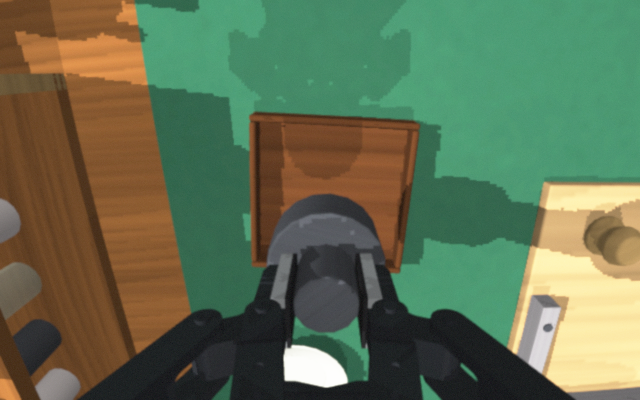

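View pics/top4.png

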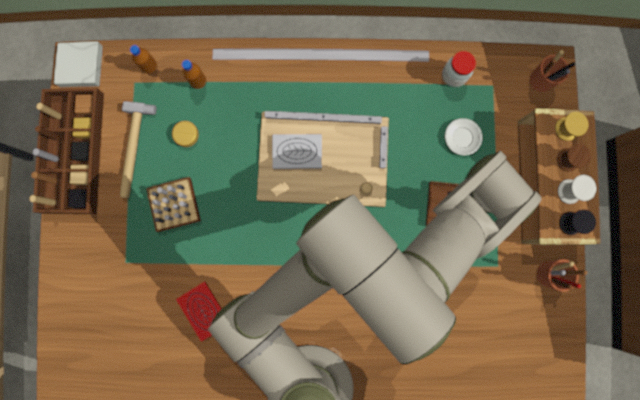

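```bash
python3 - <<'E'
from h import *
from fit import fit
im=viewer.get_image("wrist")
print(fit(im,[[251,115],[417,123],[399,271]],[[-.06,-.06,.022],[-.06,.06,.022],[.06,.06,.022]],[.48,-.37,-.08]))
E
```

```text
(array([ 0.48093629, -0.36816409, -0.08572236]), [[-4.1, -1.0], [3.1, -0.5], [1.2, 2.7]])
```

Emit:
{"name": "jog_arm", "arguments": {
  "dr": [
    [0,0,0],
    [0,0,0],
    [0,0,0],
    [0,0,0],
    [0,0,0],
    [0,0,0],
    [0,0,0],
    [0,0,0],
    [0,0,0],
    [0,0,0]
  ],
  "slide": [
    [0,0,0.01],
    [0,0,0.015],
    [0,0,0.015],
    [0,0,0.012],
    [0,0,0.01],
    [0,0,0.007],
    [0,0,0.004],
    [0,0,0.004],
    [0,0,0.003],
    [0,0,0]
  ],
  "gripper": [-1,-1,-1,-1,-1,-1,-1,-1,-1,-1]
}}

```text
time_s: 7.6
position: [0.4799, -0.369, 0.0592]
tool_rot: [[0.036, 0.999, -0.0], [0.999, -0.036, 0.0], [0.0, -0.0, -1.0]]
ft_force: [-0.1, -0.7, -5.4]
grip_width: 0.0261
```

Tray pose agrees. Lower the last 6 mm.

Emit:
{"name": "jog_arm", "arguments": {
  "dr": [
    [0,0,0],
    [0,0,0],
    [0,0,0],
    [0,0,0],
    [0,0,0],
    [0,0,0],
    [0,0,0],
    [0,0,0],
    [0,0,0],
    [0,0,0]
  ],
  "slide": [
    [0,0,0.002],
    [0,0,0.001],
    [0,0,0.001],
    [0,0,0.001],
    [0,0,0.0005],
    [0,0,0],
    [0,0,0],
    [0,0,0],
    [0,0,0],
    [0,0,0]
  ],
  "gripper": [-1,-1,-1,-1,-1,-1,-1,-1,-1,-1]
}}

```text
time_s: 8.6
position: [0.48, -0.369, 0.0539]
tool_rot: [[0.036, 0.999, 0.0], [0.999, -0.036, -0.0], [-0.0, 0.0, -1.0]]
ft_force: [-0.4, -0.0, -5.5]
grip_width: 0.0261
```

Emit:
{"name": "jog_arm", "arguments": {
  "dr": [
    [0,0,0],
    [0,0,0],
    [0,0,0],
    [0,0,0],
    [0,0,0],
    [0,0,0],
    [0,0,0],
    [0,0,0],
    [0,0,0],
    [0,0,0]
  ],
  "slide": [
    [0,0,0.0008],
    [0,0,0.0007],
    [0,0,0],
    [0,0,0],
    [0,0,0],
    [0,0,0],
    [0,0,0],
    [0,0,0],
    [0,0,0],
    [0,0,0]
  ],
  "gripper": [-1,-1,-1,-1,-1,-0.3,-0.3,0.2,0.6,1]
}}

```text
time_s: 9.6
position: [0.4801, -0.369, 0.0523]
tool_rot: [[0.036, 0.999, 0.0], [0.999, -0.036, -0.0], [-0.0, 0.0, -1.0]]
ft_force: [-0.1, 0.2, 0.5]
grip_width: 0.0724
```

Emit:
{"name": "jog_arm", "arguments": {
  "dr": [
    [0,0,0],
    [0,0,0],
    [0,0,0],
    [0,0,0],
    [0,0,0],
    [0,0,0],
    [0,0,0],
    [0,0,0],
    [0,0,0],
    [0,0,0]
  ],
  "slide": [
    [0,0,0],
    [0,0,0],
    [0,0,0],
    [0,0,-0.005],
    [0,0,-0.01],
    [0,0,-0.02],
    [0,0,-0.02],
    [0,0,-0.02],
    [0,0,-0.015],
    [0,0,0]
  ],
  "gripper": [1,1,1,1,1,1,1,1,1,1]
}}

```text
time_s: 10.6
position: [0.4807, -0.3697, 0.1452]
tool_rot: [[0.036, 0.999, 0.003], [0.999, -0.036, -0.004], [-0.004, 0.004, -1.0]]
ft_force: [-0.1, -0.7, -0.7]
grip_width: 0.0853
```

```bash
python3 - <<'E'
from h import *
im=viewer.get_image("wrist");cv2.imwrite(f"pics/w5.png",im["pixels"])
s=observe();print(s["time_s"],s["position"],s["ft_force"],s["grip_width"])
E
```

```text
10.65 [ 0.48026547 -0.369229    0.14355515] [ 0.75943715 -0.27236348 -0.07582057] 0.08553297468745875
```

View pics/w5.png

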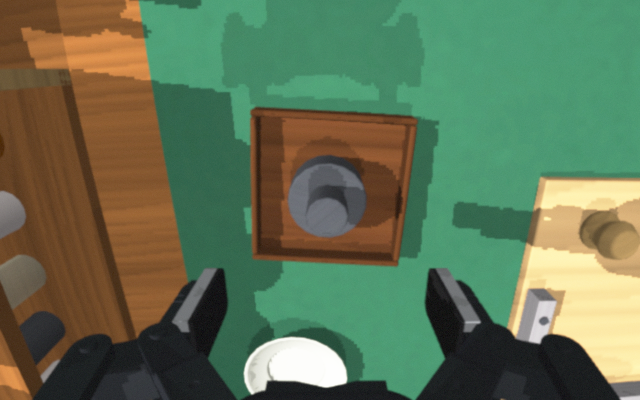

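Emit:
{"name": "jog_arm", "arguments": {
  "dr": [
    [0,0,0],
    [0,0,0],
    [0,0,0],
    [0,0,0],
    [0,0,0],
    [0,0,0],
    [0,0,0],
    [0,0,0],
    [0,0,0],
    [0,0,0]
  ],
  "slide": [
    [0.015,0.002,0],
    [0.03,0.004,0],
    [0.042,0.005,0],
    [0.042,0.005,0],
    [0.042,0.005,0],
    [0.042,0.005,0],
    [0.042,0.005,0],
    [0.042,0.005,0],
    [0.042,0.005,0],
    [0.04,0.0052,0]
  ],
  "gripper": [1,1,1,1,1,1,1,1,1,1]
}}

```text
time_s: 11.65
position: [0.5388, 0.011, 0.1415]
tool_rot: [[0.035, 0.999, -0.002], [0.999, -0.035, 0.001], [0.001, -0.002, -1.0]]
ft_force: [0.3, -0.3, -0.3]
grip_width: 0.0856
```

Emit:
{"name": "jog_arm", "arguments": {
  "dr": [
    [0,0,0],
    [0,0,0],
    [0,0,0],
    [0,0,0],
    [0,0,0],
    [0,0,0],
    [0,0,0],
    [0,0,0],
    [0,0,0],
    [0,0,0]
  ],
  "slide": [
    [0.02,0.003,0],
    [0.008,0.001,0],
    [0,0,0.02],
    [0,0,0.025],
    [0,0,0.025],
    [0,0,0.02],
    [0,0,0.01],
    [0,0,0.005],
    [0,0,0],
    [0,0,0]
  ],
  "gripper": [1,1,1,1,1,1,1,1,1,1]
}}

```text
time_s: 12.65
position: [0.5451, 0.0358, 0.0381]
tool_rot: [[0.036, 0.999, 0.001], [0.999, -0.036, -0.0], [-0.0, 0.001, -1.0]]
ft_force: [0.3, 0.2, 0.1]
grip_width: 0.0856
```

```bash
python3 - <<'E'
from h import *
for n in ["wrist","scene"]:
    im=viewer.get_image(n);cv2.imwrite(f"pics/{n}6.png",im["pixels"])
cv2.imwrite("pics/scene6z.png",cv2.resize(im["pixels"][150:300,270:470],None,fx=4,fy=4,interpolation=cv2.INTER_CUBIC))
s=observe();print(s["time_s"],s["position"],s["ft_force"],s["grip_width"])
E
```

```text
12.75 [0.54514531 0.03586069 0.03813504] [ 0.94948257  0.24259586 -0.35946556] 0.08528953783779607
```

View pics/wrist6.png

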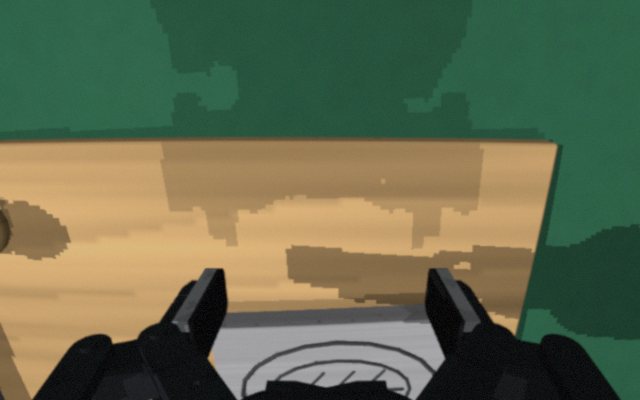

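View pics/scene6z.png

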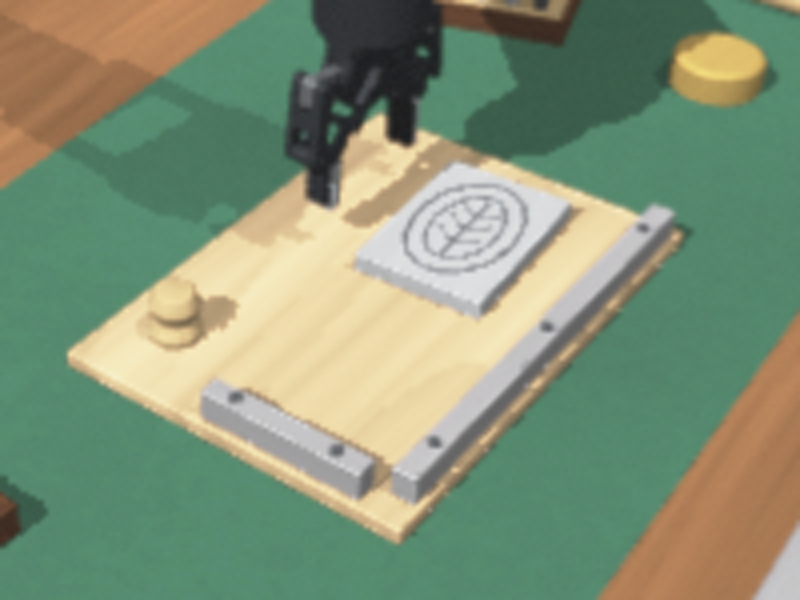

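Emit:
{"name": "jog_arm", "arguments": {
  "dr": [
    [0,0,0],
    [0,0,0],
    [0,0,0],
    [0,0,0],
    [0,0,0],
    [0,0,0],
    [0,0,0],
    [0,0,0],
    [0,0,0],
    [0,0,0]
  ],
  "slide": [
    [0,0,0.008],
    [0,0,0.007],
    [0,0,0.004],
    [0,0,0],
    [0,0.005,0],
    [0,0.005,0],
    [0,0.005,0],
    [0,0.005,0],
    [0,0.004,0],
    [0,0,0]
  ],
  "gripper": [1,1,1,1,1,1,1,1,1,1]
}}

```text
time_s: 13.75
position: [0.5691, 0.0352, 0.0183]
tool_rot: [[0.036, 0.999, 0.0], [0.999, -0.036, -0.0], [-0.0, 0.0, -1.0]]
ft_force: [-0.3, 0.2, -0.5]
grip_width: 0.0853
```

Emit:
{"name": "jog_arm", "arguments": {
  "dr": [
    [0,0,0],
    [0,0,0],
    [0,0,0],
    [0,0,0],
    [0,0,0],
    [0,0,0],
    [0,0,0],
    [0,0,0],
    [0,0,0],
    [0,0,0]
  ],
  "slide": [
    [0,0.003,0],
    [0,0.004,0],
    [0,0.004,0],
    [0,0.004,0],
    [0,0.004,0],
    [0,0.004,0],
    [0,0.003,0],
    [0,0.002,0],
    [0,0,0],
    [0,0,0]
  ],
  "gripper": [1,1,1,1,1,1,1,1,1,1]
}}

```text
time_s: 14.75
position: [0.5972, 0.034, 0.0185]
tool_rot: [[0.036, 0.999, 0.001], [0.999, -0.036, -0.0], [-0.0, 0.001, -1.0]]
ft_force: [0.4, 0.6, 0.3]
grip_width: 0.0857
```

```bash
python3 - <<'E'
from h import *
im=viewer.get_image("wrist");cv2.imwrite(f"pics/w7.png",im["pixels"])
im=viewer.get_image("scene")
cv2.imwrite("pics/scene7z.png",cv2.resize(im["pixels"][150:300,270:470],None,fx=4,fy=4,interpolation=cv2.INTER_CUBIC))
s=observe();print(s["time_s"],s["position"],s["ft_force"],s["grip_width"])
E
```

```text
14.85 [0.59710355 0.03400739 0.01857405] [-1.13853787  0.08424214  0.44343407] 0.08538815383471983
```

View pics/scene7z.png

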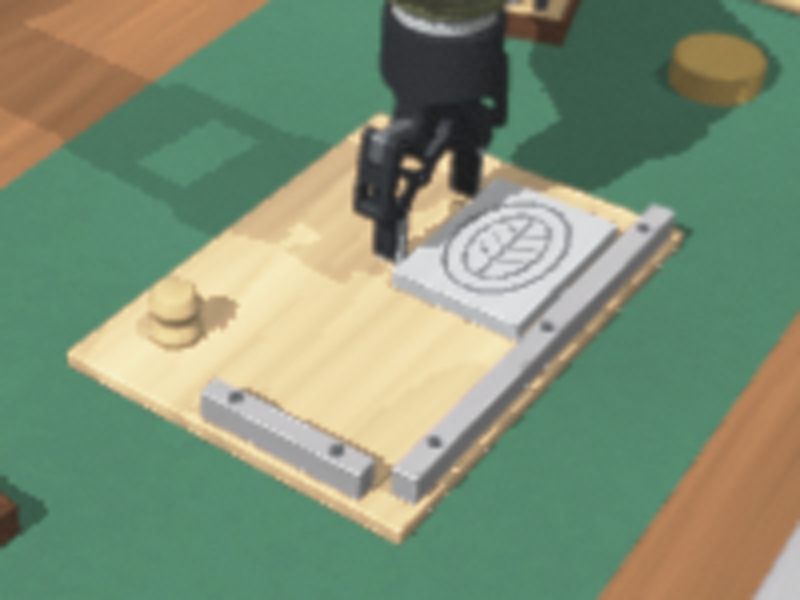

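Emit:
{"name": "jog_arm", "arguments": {
  "dr": [
    [0,0,0],
    [0,0,0],
    [0,0,0],
    [0,0,0],
    [0,0,0],
    [0,0,0],
    [0,0,0],
    [0,0,0],
    [0,0,0],
    [0,0,0]
  ],
  "slide": [
    [0,0.001,0],
    [0,0.001,0],
    [0,0.001,0],
    [0,0.001,0],
    [0,0.001,0],
    [0,0.001,0],
    [0,0,0],
    [0,0,0],
    [0,0,0],
    [0,0,0]
  ],
  "gripper": [1,1,1,1,1,1,1,1,1,1]
}}

```text
time_s: 15.85
position: [0.6029, 0.0339, 0.0183]
tool_rot: [[0.036, 0.999, 0.0], [0.999, -0.036, 0.0], [0.0, 0.0, -1.0]]
ft_force: [-2.3, 1.5, 2.3]
grip_width: 0.0855
```

```bash
python3 - <<'E'
from h import *
im=viewer.get_image("wrist");cv2.imwrite(f"pics/w8.png",im["pixels"])
im=viewer.get_image("scene")
cv2.imwrite("pics/scene8z.png",cv2.resize(im["pixels"][180:270,350:450],None,fx=7,fy=6,interpolation=cv2.INTER_CUBIC))
im=viewer.get_image("top");cv2.imwrite("pics/top8z.png",cv2.resize(im["pixels"][100:215,245:405],None,fx=5,fy=5,interpolation=cv2.INTER_CUBIC))
s=observe();print(s["time_s"],s["position"],s["ft_force"],s["grip_width"])
E
```

```text
16.0 [0.60289248 0.03386271 0.01833231] [-1.95654484  0.73845716  1.07492513] 0.0855525287358462
```

View pics/scene8z.png

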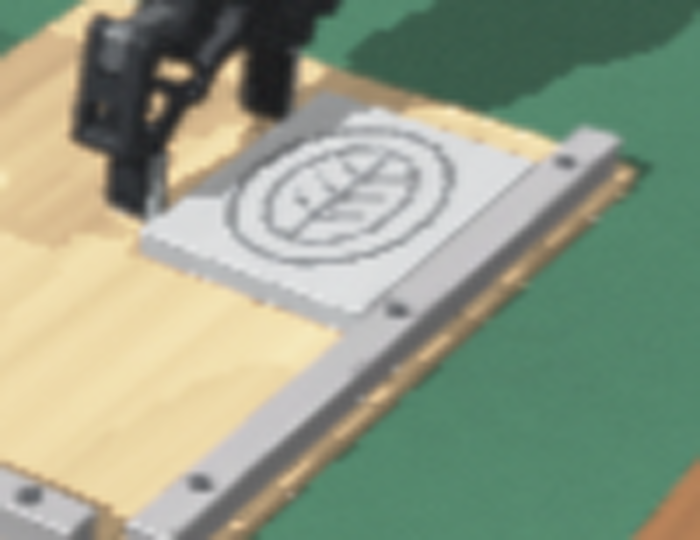

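View pics/top8z.png

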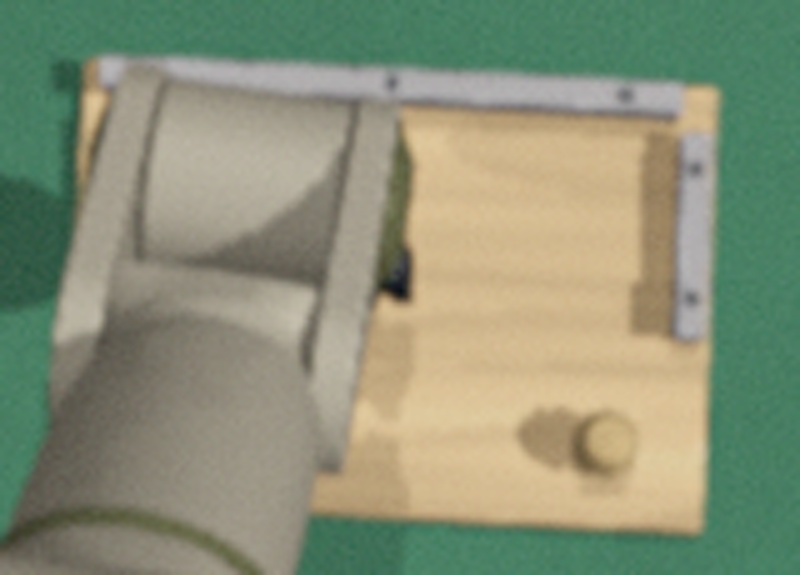

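Emit:
{"name": "jog_arm", "arguments": {
  "dr": [
    [0,0,0],
    [0,0,0],
    [0,0,0],
    [0,0,0],
    [0,0,0],
    [0,0,0],
    [0,0,0],
    [0,0,0],
    [0,0,0],
    [0,0,0]
  ],
  "slide": [
    [0,-0.007,0],
    [0,-0.008,0],
    [0,0,-0.02],
    [0,0,-0.03],
    [0,0,-0.03],
    [0.0209,0.0133,0],
    [0.0209,0.0133,0],
    [0.0209,0.0133,0],
    [0.0209,0.0133,0],
    [0.0209,0.0133,0]
  ],
  "gripper": [1,1,1,1,1,1,1,1,1,1]
}}

```text
time_s: 17.0
position: [0.658, 0.1372, 0.0983]
tool_rot: [[0.036, 0.999, 0.0], [0.999, -0.036, -0.0], [-0.0, 0.0, -1.0]]
ft_force: [0.4, 0.2, 1.0]
grip_width: 0.0856
```

Emit:
{"name": "jog_arm", "arguments": {
  "dr": [
    [0,0,0.149],
    [0,0,0.149],
    [0,0,0.149],
    [0,0,0.149],
    [0,0,0.149],
    [0,0,0.149],
    [0,0,0.149],
    [0,0,0.149],
    [0,0,0.149],
    [0,0,0.149]
  ],
  "slide": [
    [0,0,0],
    [0,0,0],
    [0,0,0],
    [0,0,0],
    [0,0,0],
    [0,0,0],
    [0,0,0],
    [0,0,0],
    [0,0,0],
    [0,0,0]
  ],
  "gripper": [0.1,0.1,0.1,0.1,0.1,0.1,0.1,0.1,0.1,0.1]
}}

```text
time_s: 18.0
position: [0.6575, 0.1363, 0.0982]
tool_rot: [[0.999, 0.039, 0.0], [0.039, -0.999, -0.0], [0.0, 0.0, -1.0]]
ft_force: [0.1, -0.6, 0.5]
grip_width: 0.0467
```

Emit:
{"name": "jog_arm", "arguments": {
  "dr": [
    [0,0,0.0808],
    [0,0,0],
    [0,0,0],
    [0,0,0],
    [0,0,0],
    [0,0,0],
    [0,0,0],
    [0,0,0],
    [0,0,0],
    [0,0,0]
  ],
  "slide": [
    [0,0,0],
    [0,0,0.01],
    [0,0,0.015],
    [0,0,0.015],
    [0,0,0.01],
    [0,0,0.005],
    [0,0,0],
    [0,0,0],
    [0,0,0],
    [0,0,0]
  ],
  "gripper": [0.1,0.1,0.1,0.1,0.1,0.1,0.1,0.1,0.1,0.1]
}}

```text
time_s: 19.0
position: [0.6582, 0.1365, 0.0439]
tool_rot: [[0.999, -0.036, 0.001], [-0.036, -0.999, 0.0], [0.001, -0.0, -1.0]]
ft_force: [-0.2, -0.1, -0.3]
grip_width: 0.0471
```

```bash
python3 - <<'E'
from h import *
im=viewer.get_image("wrist");cv2.imwrite(f"pics/w9.png",im["pixels"])
im=viewer.get_image("scene")
cv2.imwrite("pics/scene9z.png",cv2.resize(im["pixels"][150:270,340:460],None,fx=5,fy=5,interpolation=cv2.INTER_CUBIC))
s=observe();print(s["time_s"],s["position"],s["tool_rot"][0],s["ft_force"],s["grip_width"])
E
```

```text
19.1 [0.65805006 0.13646744 0.04369959] [ 9.99363318e-01 -3.56724567e-02  6.59183738e-04] [ 0.38715203  0.7208526  -0.47545788] 0.04725549805992437
```

View pics/scene9z.png

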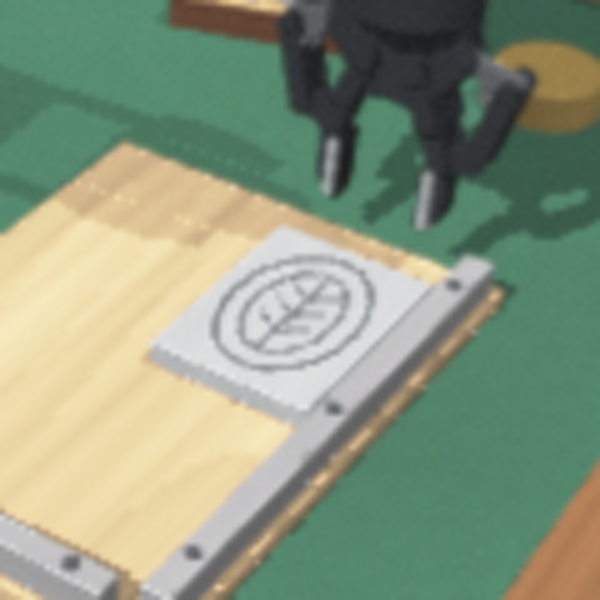

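View pics/w9.png

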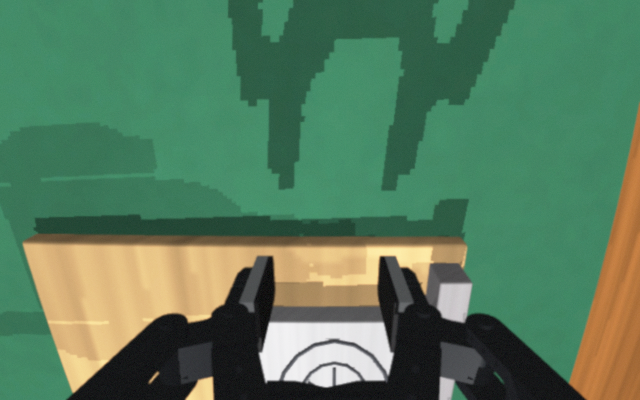

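Emit:
{"name": "jog_arm", "arguments": {
  "dr": [
    [0,0,0],
    [0,0,0],
    [0,0,0],
    [0,0,0],
    [0,0,0],
    [0,0,0],
    [0,0,0],
    [0,0,0],
    [0,0,0],
    [0,0,0]
  ],
  "slide": [
    [0,0,0.009],
    [0,0,0.008],
    [0,0,0.0045],
    [0,0,0],
    [0,0.008,0],
    [0,0.008,0],
    [0,0.008,0],
    [0,0.008,0],
    [0,0.006,0],
    [0,0.002,0]
  ],
  "gripper": [0.1,0.1,0.1,0.1,0.1,0.1,0.1,0.1,0.1,0.1]
}}

```text
time_s: 20.1
position: [0.6564, 0.0957, 0.0218]
tool_rot: [[0.999, -0.037, -0.0], [-0.037, -0.999, 0.0], [-0.0, -0.0, -1.0]]
ft_force: [-0.2, 2.6, -0.5]
grip_width: 0.0466
```

```bash
python3 - <<'E'
from h import *
im=viewer.get_image("scene")
cv2.imwrite("pics/scene10z.png",cv2.resize(im["pixels"][150:270,340:460],None,fx=5,fy=5,interpolation=cv2.INTER_CUBIC))
s=observe();print(s["time_s"],s["position"],s["tool_rot"][0],s["ft_force"],s["grip_width"])
E
```

```text
20.15 [0.65646512 0.09571873 0.02179545] [ 9.99336380e-01 -3.64249890e-02 -1.44137242e-04] [ 0.02707875 -0.28421076  0.08226122] 0.04708971369647256
```

View pics/scene10z.png

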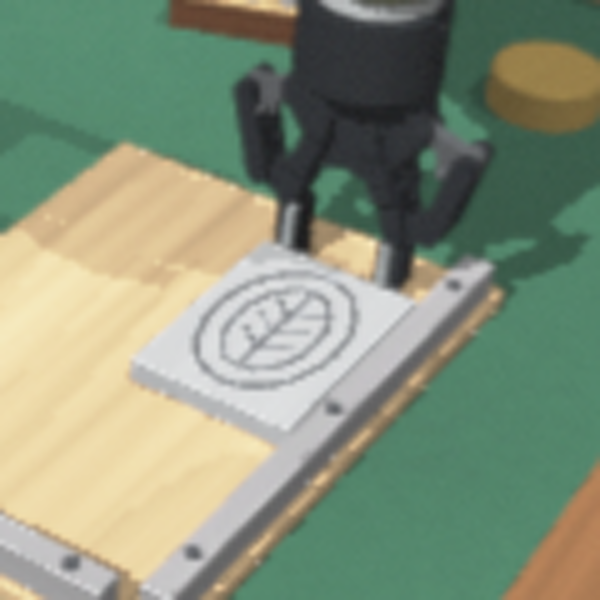

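Emit:
{"name": "jog_arm", "arguments": {
  "dr": [
    [0,0,0],
    [0,0,0],
    [0,0,0],
    [0,0,0],
    [0,0,0],
    [0,0,0],
    [0,0,0],
    [0,0,0],
    [0,0,0],
    [0,0,0]
  ],
  "slide": [
    [0,0.003,0],
    [0,0.006,0],
    [0,0.007,0],
    [0,0.007,0],
    [0,0.007,0],
    [0,0.007,0],
    [0,0.007,0],
    [0,0.007,0],
    [0,0.007,0],
    [0,0.007,0]
  ],
  "gripper": [0.1,0.1,0.1,0.1,0.1,0.1,0.1,0.1,0.1,0.1]
}}

```text
time_s: 21.15
position: [0.6541, 0.0309, 0.0218]
tool_rot: [[0.999, -0.036, -0.0], [-0.036, -0.999, -0.0], [-0.0, 0.0, -1.0]]
ft_force: [1.5, 2.5, -0.5]
grip_width: 0.0472
```

Emit:
{"name": "jog_arm", "arguments": {
  "dr": [
    [0,0,0],
    [0,0,0],
    [0,0,0],
    [0,0,0],
    [0,0,0],
    [0,0,0],
    [0,0,0],
    [0,0,0],
    [0,0,0],
    [0,0,0]
  ],
  "slide": [
    [0,0.007,0],
    [0,0.007,0],
    [0,0.007,0],
    [0,0.007,0],
    [0,0.007,0],
    [0,0.007,0],
    [0,0.006,0],
    [0,0.004,0],
    [0,0.002,0],
    [0,0,0]
  ],
  "gripper": [0.1,0.1,0.1,0.1,0.1,0.1,0.1,0.1,0.1,0.1]
}}

```text
time_s: 22.15
position: [0.6522, -0.0229, 0.0219]
tool_rot: [[0.999, -0.036, 0.0], [-0.036, -0.999, -0.001], [0.0, 0.001, -1.0]]
ft_force: [-0.8, -0.5, 0.2]
grip_width: 0.0465
```

```bash
python3 - <<'E'
from h import *
im=viewer.get_image("scene")
cv2.imwrite("pics/scene11z.png",cv2.resize(im["pixels"][170:290,310:430],None,fx=5,fy=5,interpolation=cv2.INTER_CUBIC))
s=observe();print(s["time_s"],s["position"],s["tool_rot"][0],s["ft_force"],s["grip_width"])
E
```

```text
22.2 [ 0.65230555 -0.02278862  0.02188334] [ 9.99358392e-01 -3.58156958e-02  1.99294651e-04] [-0.79345206 -0.56534369 -0.72766828] 0.047213834197722196
```

View pics/scene11z.png

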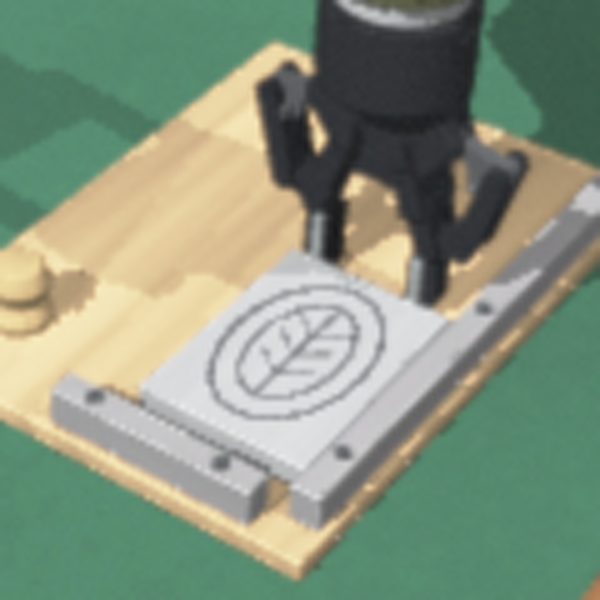

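Emit:
{"name": "jog_arm", "arguments": {
  "dr": [
    [0,0,0],
    [0,0,0],
    [0,0,0],
    [0,0,0],
    [0,0,0],
    [0,0,0],
    [0,0,0],
    [0,0,0],
    [0,0,0],
    [0,0,0]
  ],
  "slide": [
    [0,0.002,0],
    [0,0.002,0],
    [0,0.002,0],
    [0,0.002,0],
    [0,0.002,0],
    [0,0.001,0],
    [0,0.001,0],
    [0,0,0],
    [0,0,0],
    [0,0,0]
  ],
  "gripper": [0.1,0.1,0.1,0.1,0.1,0.1,0.1,0.1,0.1,0.1]
}}

```text
time_s: 23.2
position: [0.6518, -0.0346, 0.0219]
tool_rot: [[0.999, -0.036, 0.0], [-0.036, -0.999, -0.0], [0.0, 0.0, -1.0]]
ft_force: [-0.8, 1.2, 1.4]
grip_width: 0.047
```

Emit:
{"name": "jog_arm", "arguments": {
  "dr": [
    [0,0,0],
    [0,0,0],
    [0,0,0],
    [0,0,0],
    [0,0,0],
    [0,0,0],
    [0,0,0],
    [0,0,0],
    [0,0,0],
    [0,0,0]
  ],
  "slide": [
    [0,0.0005,0],
    [0,0.0005,0],
    [0,0.0005,0],
    [0,0.0005,0],
    [0,0,0],
    [0,0,0],
    [0,0,0],
    [0,0,0],
    [0,0,0],
    [0,0,0]
  ],
  "gripper": [0.1,0.1,0.1,0.1,0.1,0.1,0.1,0.1,0.1,0.1]
}}

```text
time_s: 24.2
position: [0.6517, -0.0364, 0.0218]
tool_rot: [[0.999, -0.036, 0.0], [-0.036, -0.999, -0.0], [0.0, 0.0, -1.0]]
ft_force: [0.5, 3.3, 2.0]
grip_width: 0.0468
```

```bash
python3 - <<'E'
from h import *
im=viewer.get_image("scene")
cv2.imwrite("pics/scene12z.png",cv2.resize(im["pixels"][200:290,310:430],None,fx=6,fy=6,interpolation=cv2.INTER_CUBIC))
s=observe();print(s["time_s"],s["position"],s["tool_rot"][0],s["ft_force"],s["grip_width"])
E
```

```text
24.25 [ 0.65173716 -0.03645748  0.02185557] [ 9.99359546e-01 -3.57840195e-02  3.57795394e-05] [-0.02732246  2.94177253  1.65233198] 0.047139172427653746
```

View pics/scene12z.png

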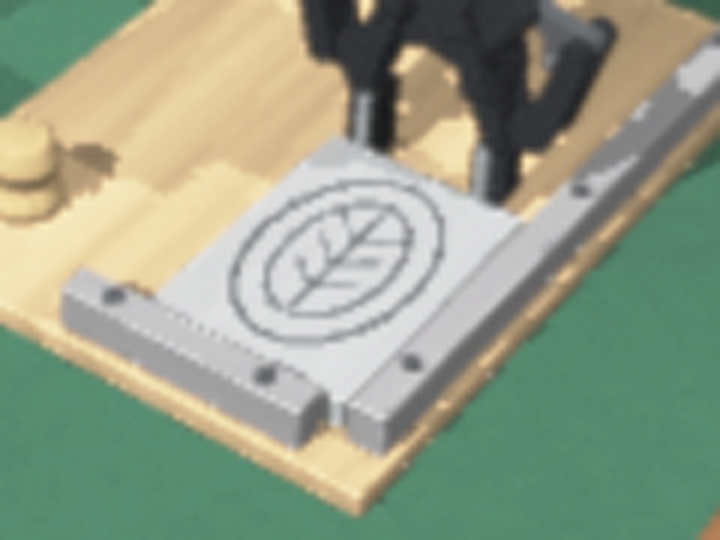

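Emit:
{"name": "jog_arm", "arguments": {
  "dr": [
    [0,0,0],
    [0,0,0],
    [0,0,0],
    [0,0,0],
    [0,0,0],
    [0,0,0],
    [0,0,0],
    [0,0,0],
    [0,0,0],
    [0,0,0]
  ],
  "slide": [
    [0,0.0005,0],
    [0,0.0005,0],
    [0,0.0005,0],
    [0,0.0005,0],
    [0,0.0005,0],
    [0,0.0005,0],
    [0,0,0],
    [0,0,0],
    [0,0,0],
    [0,0,0]
  ],
  "gripper": [0.1,0.1,0.1,0.1,0.1,0.1,0.1,0.1,0.1,0.1]
}}

```text
time_s: 25.25
position: [0.6516, -0.0395, 0.0218]
tool_rot: [[0.999, -0.036, 0.0], [-0.036, -0.999, -0.0], [0.0, 0.0, -1.0]]
ft_force: [0.3, 2.9, 2.0]
grip_width: 0.047
```

Emit:
{"name": "jog_arm", "arguments": {
  "dr": [
    [0,0,0],
    [0,0,0],
    [0,0,0],
    [0,0,0],
    [0,0,0],
    [0,0,0],
    [0,0,0],
    [0,0,0],
    [0,0,0],
    [0,0,0]
  ],
  "slide": [
    [0,0.0005,0],
    [0,0.0005,0],
    [0,0.0005,0],
    [0,0.0005,0],
    [0,0,0],
    [0,0,0],
    [0,0,0],
    [0,0,0],
    [0,0,0],
    [0,0,0]
  ],
  "gripper": [0.1,0.1,0.1,0.1,0.1,0.1,0.1,0.1,0.1,0.1]
}}

```text
time_s: 26.25
position: [0.6516, -0.0398, 0.0219]
tool_rot: [[0.999, -0.035, 0.0], [-0.035, -0.999, 0.002], [0.0, -0.002, -1.0]]
ft_force: [1.7, 10.8, 3.6]
grip_width: 0.0467
```

```bash
python3 - <<'E'
from h import *
im=viewer.get_image("scene")
cv2.imwrite("pics/scene13z.png",cv2.resize(im["pixels"][200:290,310:430],None,fx=6,fy=6,interpolation=cv2.INTER_CUBIC))
s=observe();print(s["time_s"],s["position"],s["tool_rot"][0],s["ft_force"],s["grip_width"])
E
```

```text
26.3 [ 0.65161259 -0.03976566  0.02185811] [ 9.99370226e-01 -3.54837823e-02  2.27161193e-04] [ 0.68346572 10.51861074  2.55621691] 0.047152844173903634
```

View pics/scene13z.png

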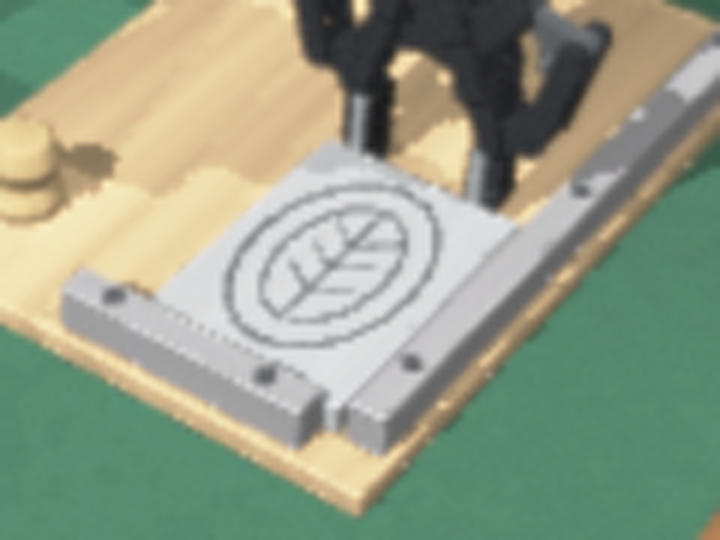

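Emit:
{"name": "jog_arm", "arguments": {
  "dr": [
    [0,0,0],
    [0,0,0],
    [0,0,0],
    [0,0,0],
    [0,0,0],
    [0,0,0],
    [0,0,0],
    [0,0,0],
    [0,0,0],
    [0,0,0]
  ],
  "slide": [
    [0,-0.005,0],
    [0,-0.012,0],
    [0,0,-0.02],
    [0,0,-0.03],
    [0,0,-0.03],
    [-0.0154,0.018,0],
    [-0.0154,0.018,0],
    [-0.0154,0.018,0],
    [-0.0154,0.018,0],
    [-0.0154,0.018,0]
  ],
  "gripper": [0.1,0.1,0.1,0.1,0.1,0.1,0.1,0.1,0.1,0.1]
}}

```text
time_s: 27.3
position: [0.5712, -0.112, 0.1017]
tool_rot: [[0.999, -0.036, -0.0], [-0.036, -0.999, -0.001], [-0.0, 0.001, -1.0]]
ft_force: [0.3, 0.0, 0.5]
grip_width: 0.0467
```

Emit:
{"name": "jog_arm", "arguments": {
  "dr": [
    [0,0,-0.149],
    [0,0,-0.149],
    [0,0,-0.149],
    [0,0,-0.149],
    [0,0,-0.149],
    [0,0,-0.149],
    [0,0,-0.149],
    [0,0,-0.149],
    [0,0,-0.149],
    [0,0,-0.149]
  ],
  "slide": [
    [0,0,0],
    [0,0,0],
    [0,0,0],
    [0,0,0],
    [0,0,0],
    [0,0,0],
    [0,0,0],
    [0,0,0],
    [0,0,0],
    [0,0,0]
  ],
  "gripper": [0.1,0.1,0.1,0.1,0.1,0.1,0.1,0.1,0.1,0.1]
}}

```text
time_s: 28.3
position: [0.5719, -0.1114, 0.1016]
tool_rot: [[0.11, 0.994, -0.001], [0.994, -0.11, -0.001], [-0.001, -0.001, -1.0]]
ft_force: [-0.2, -0.3, 0.4]
grip_width: 0.0469
```

Emit:
{"name": "jog_arm", "arguments": {
  "dr": [
    [0,0,-0.0808],
    [0,0,0],
    [0,0,0],
    [0,0,0],
    [0,0,0],
    [0,0,0],
    [0,0,0],
    [0,0,0],
    [0,0,0],
    [0,0,0]
  ],
  "slide": [
    [0,0,0],
    [0,0,0.01],
    [0,0,0.015],
    [0,0,0.015],
    [0,0,0.01],
    [0,0,0.005],
    [0,0,0],
    [0,0,0],
    [0,0,0],
    [0,0,0]
  ],
  "gripper": [0.1,0.1,0.1,0.1,0.1,0.1,0.1,0.1,0.1,0.1]
}}

```text
time_s: 29.3
position: [0.5722, -0.1117, 0.0473]
tool_rot: [[0.036, 0.999, 0.001], [0.999, -0.036, -0.0], [-0.0, 0.001, -1.0]]
ft_force: [-0.1, -0.8, -0.2]
grip_width: 0.0471
```

```bash
python3 - <<'E'
from h import *
im=viewer.get_image("wrist");cv2.imwrite(f"pics/w14.png",im["pixels"])
im=viewer.get_image("scene")
cv2.imwrite("pics/scene14z.png",cv2.resize(im["pixels"][180:290,290:430],None,fx=5,fy=5,interpolation=cv2.INTER_CUBIC))
s=observe();print(s["time_s"],s["position"],s["tool_rot"][0],s["ft_force"],s["grip_width"])
E
```

```text
29.4 [ 0.57212164 -0.11166585  0.04717745] [3.58872718e-02 9.99355654e-01 6.17496716e-04] [ 0.60802571  0.1561221  -0.50244064] 0.047229909159676516
```

View pics/scene14z.png

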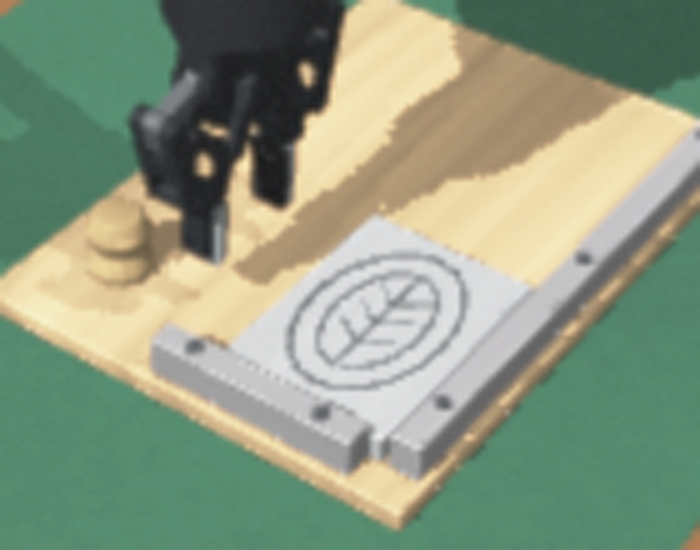

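View pics/w14.png

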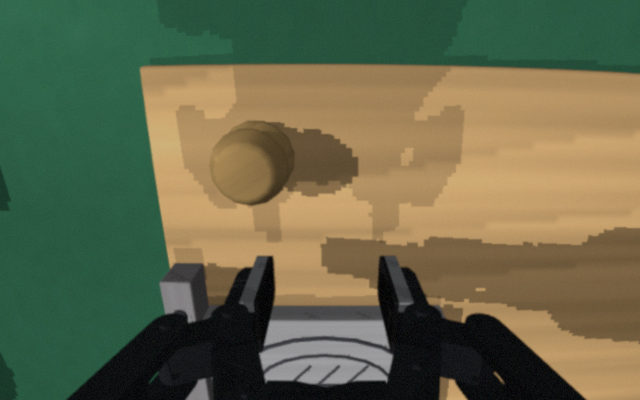

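Emit:
{"name": "jog_arm", "arguments": {
  "dr": [
    [0,0,0],
    [0,0,0],
    [0,0,0],
    [0,0,0],
    [0,0,0],
    [0,0,0],
    [0,0,0],
    [0,0,0],
    [0,0,0],
    [0,0,0]
  ],
  "slide": [
    [0,0,0.009],
    [0,0,0.009],
    [0,0,0.007],
    [0,0,0],
    [0,0.005,0],
    [0,0.005,0],
    [0,0.004,0],
    [0,0.003,0],
    [0,0.002,0],
    [0,0,0]
  ],
  "gripper": [0.1,0.1,0.1,0.1,0.1,0.1,0.1,0.1,0.1,0.1]
}}

```text
time_s: 30.4
position: [0.5912, -0.1123, 0.0218]
tool_rot: [[0.036, 0.999, 0.0], [0.999, -0.036, -0.0], [-0.0, 0.0, -1.0]]
ft_force: [0.1, 0.5, -0.5]
grip_width: 0.0466
```

Emit:
{"name": "jog_arm", "arguments": {
  "dr": [
    [0,0,0],
    [0,0,0],
    [0,0,0],
    [0,0,0],
    [0,0,0],
    [0,0,0],
    [0,0,0],
    [0,0,0],
    [0,0,0],
    [0,0,0]
  ],
  "slide": [
    [0,0.0005,0],
    [0,0.0005,0],
    [0,0.0005,0],
    [0,0.0005,0],
    [0,0.0005,0],
    [0,0.0005,0],
    [0,0,0],
    [0,0,0],
    [0,0,0],
    [0,0,0]
  ],
  "gripper": [0.1,0.1,0.1,0.1,0.1,0.1,0.1,0.1,0.1,0.1]
}}

```text
time_s: 31.4
position: [0.594, -0.1124, 0.0218]
tool_rot: [[0.036, 0.999, -0.0], [0.999, -0.036, 0.0], [0.0, -0.0, -1.0]]
ft_force: [0.2, 0.3, -0.8]
grip_width: 0.0469
```

Emit:
{"name": "jog_arm", "arguments": {
  "dr": [
    [0,0,0],
    [0,0,0],
    [0,0,0],
    [0,0,0],
    [0,0,0],
    [0,0,0],
    [0,0,0],
    [0,0,0],
    [0,0,0],
    [0,0,0]
  ],
  "slide": [
    [0,0.0005,0],
    [0,0.0005,0],
    [0,0.0005,0],
    [0,0.0005,0],
    [0,0.0005,0],
    [0,0.0005,0],
    [0,0,0],
    [0,0,0],
    [0,0,0],
    [0,0,0]
  ],
  "gripper": [0.1,0.1,0.1,0.1,0.1,0.1,0.1,0.1,0.1,0.1]
}}

```text
time_s: 32.4
position: [0.597, -0.1125, 0.0218]
tool_rot: [[0.036, 0.999, 0.0], [0.999, -0.036, -0.0], [-0.0, 0.0, -1.0]]
ft_force: [-0.3, 0.1, 0.1]
grip_width: 0.0465
```

```bash
python3 - <<'E'
from h import *
im=viewer.get_image("scene")
cv2.imwrite("pics/scene15z.png",cv2.resize(im["pixels"][200:290,310:430],None,fx=6,fy=6,interpolation=cv2.INTER_CUBIC))
s=observe();print(s["time_s"],s["position"],s["tool_rot"][0],s["ft_force"],s["grip_width"])
E
```

```text
32.45 [ 0.59694842 -0.11250134  0.02182436] [ 3.57632897e-02  9.99360289e-01 -2.13239898e-05] [-1.09772429  0.55943525 -0.46691928] 0.04665362358007574
```

View pics/scene15z.png

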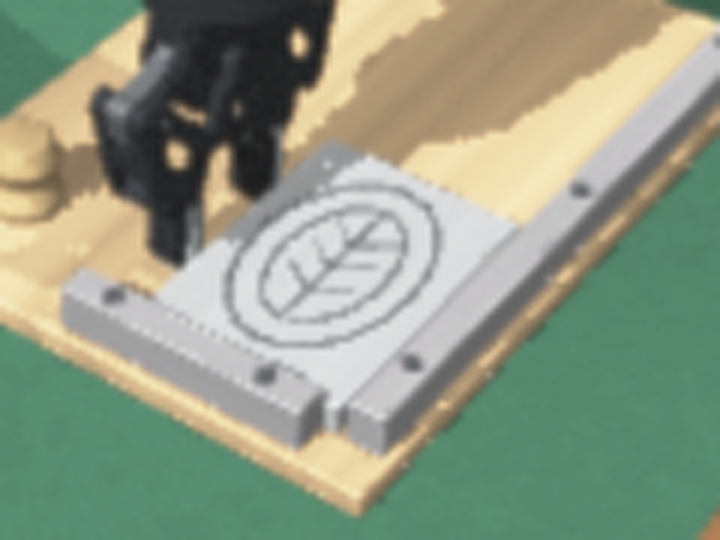

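Emit:
{"name": "jog_arm", "arguments": {
  "dr": [
    [0,0,0],
    [0,0,0],
    [0,0,0],
    [0,0,0],
    [0,0,0],
    [0,0,0],
    [0,0,0],
    [0,0,0],
    [0,0,0],
    [0,0,0]
  ],
  "slide": [
    [0,0.0005,0],
    [0,0.0005,0],
    [0,0.0005,0],
    [0,0.0005,0],
    [0,0,0],
    [0,0,0],
    [0,0,0],
    [0,0,0],
    [0,0,0],
    [0,0,0]
  ],
  "gripper": [0.1,0.1,0.1,0.1,0.1,0.1,0.1,0.1,0.1,0.1]
}}

```text
time_s: 33.45
position: [0.5989, -0.1126, 0.0218]
tool_rot: [[0.036, 0.999, -0.0], [0.999, -0.036, 0.0], [0.0, -0.0, -1.0]]
ft_force: [-4.1, 0.7, 2.6]
grip_width: 0.0475
```

Emit:
{"name": "jog_arm", "arguments": {
  "dr": [
    [0,0,0],
    [0,0,0],
    [0,0,0],
    [0,0,0],
    [0,0,0],
    [0,0,0],
    [0,0,0],
    [0,0,0],
    [0,0,0],
    [0,0,0]
  ],
  "slide": [
    [0,0.0005,0],
    [0,0.0005,0],
    [0,0.0005,0],
    [0,0.0005,0],
    [0,0,0],
    [0,0,0],
    [0,0,0],
    [0,0,0],
    [0,0,0],
    [0,0,0]
  ],
  "gripper": [0.1,0.1,0.1,0.1,0.1,0.1,0.1,0.1,0.1,0.1]
}}

```text
time_s: 34.45
position: [0.601, -0.1126, 0.0218]
tool_rot: [[0.036, 0.999, 0.0], [0.999, -0.036, 0.0], [0.0, 0.0, -1.0]]
ft_force: [-2.6, 0.8, 1.0]
grip_width: 0.0471
```

Emit:
{"name": "jog_arm", "arguments": {
  "dr": [
    [0,0,0],
    [0,0,0],
    [0,0,0],
    [0,0,0],
    [0,0,0],
    [0,0,0],
    [0,0,0],
    [0,0,0],
    [0,0,0],
    [0,0,0]
  ],
  "slide": [
    [0,0.0005,0],
    [0,0.0005,0],
    [0,0.0005,0],
    [0,0.0005,0],
    [0,0,0],
    [0,0,0],
    [0,0,0],
    [0,0,0],
    [0,0,0],
    [0,0,0]
  ],
  "gripper": [0.1,0.1,0.1,0.1,0.1,0.1,0.1,0.1,0.1,0.1]
}}

```text
time_s: 35.45
position: [0.6012, -0.1125, 0.0218]
tool_rot: [[0.036, 0.999, -0.004], [0.999, -0.036, 0.001], [0.001, -0.005, -1.0]]
ft_force: [-12.6, 0.5, 8.0]
grip_width: 0.0469
```

```bash
python3 - <<'E'
from h import *
im=viewer.get_image("scene")
cv2.imwrite("pics/scene16z.png",cv2.resize(im["pixels"][200:290,310:430],None,fx=6,fy=6,interpolation=cv2.INTER_CUBIC))
s=observe();print(s["time_s"],s["position"],s["tool_rot"][0],s["ft_force"],s["grip_width"])
E
```

```text
35.5 [ 0.60121307 -0.11253092  0.02180766] [ 0.03581432  0.99934877 -0.00440115] [-11.8616289    1.09698793   7.39987743] 0.04707392752220871
```

View pics/scene16z.png

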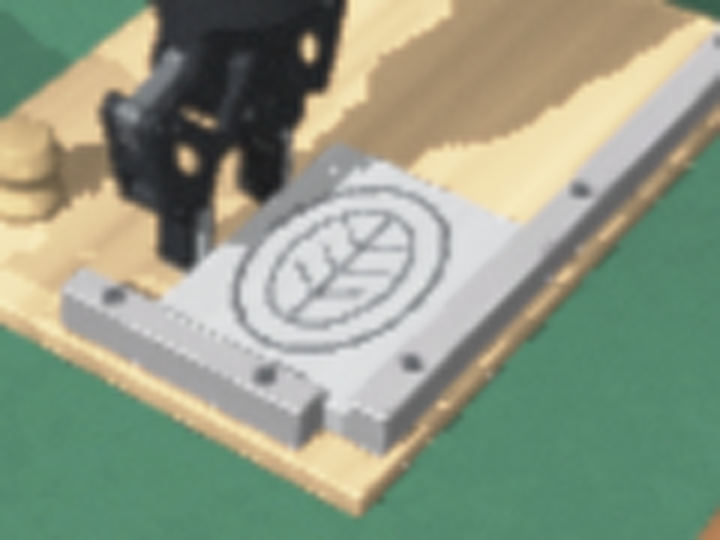

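Emit:
{"name": "jog_arm", "arguments": {
  "dr": [
    [0,0,0],
    [0,0,0],
    [0,0,0],
    [0,0,0],
    [0,0,0],
    [0,0,0],
    [0,0,0],
    [0,0,0],
    [0,0,0],
    [0,0,0]
  ],
  "slide": [
    [0,-0.004,0],
    [0,-0.01,0],
    [0,-0.005,0],
    [0,0,-0.02],
    [0,0,-0.03],
    [0,0,-0.04],
    [0,0,-0.04],
    [0.03,-0.02,-0.02],
    [0.04,-0.03,0],
    [0.03,-0.02,0]
  ],
  "gripper": [0.1,0.1,0.1,0.1,0.1,0.1,0.1,0.1,0.1,0.1]
}}

```text
time_s: 36.5
position: [0.5165, -0.0081, 0.1726]
tool_rot: [[0.036, 0.999, 0.002], [0.999, -0.036, -0.0], [-0.0, 0.002, -1.0]]
ft_force: [0.7, 0.6, 0.2]
grip_width: 0.0472
```

Emit:
{"name": "jog_arm", "arguments": {
  "dr": [
    [0,0,0],
    [0,0,0],
    [0,0,0],
    [0,0,0],
    [0,0,0],
    [0,0,0],
    [0,0,0],
    [0,0,0],
    [0,0,0],
    [0,0,0]
  ],
  "slide": [
    [0.04,0,0],
    [0.045,0,0],
    [0.045,0,0],
    [0.045,0,0],
    [0.045,0,0],
    [0.03,0,0],
    [0.01,0,0],
    [0,0,0],
    [0,0,0],
    [0,0,0]
  ],
  "gripper": [0.1,0.1,0.1,0.1,0.1,0.1,0.1,0.1,0.1,0.1]
}}

```text
time_s: 37.5
position: [0.5272, 0.2489, 0.1719]
tool_rot: [[0.037, 0.999, 0.0], [0.999, -0.037, -0.0], [-0.0, 0.0, -1.0]]
ft_force: [0.5, 0.2, -0.8]
grip_width: 0.0469
```

```bash
python3 - <<'E'
from h import *
im=viewer.get_image("top");cv2.imwrite("pics/top17.png",im["pixels"])
cv2.imwrite("pics/top17z.png",cv2.resize(im["pixels"][100:215,245:405],None,fx=5,fy=5,interpolation=cv2.INTER_CUBIC))
im=viewer.get_image("scene");cv2.imwrite("pics/scene17.png",im["pixels"])
cv2.imwrite("pics/scene17z.png",cv2.resize(im["pixels"][210:285,320:420],None,fx=8,fy=8,interpolation=cv2.INTER_CUBIC))
s=observe();print(s["time_s"],s["position"],s["ft_force"])
E
```

```text
37.6 [0.52719598 0.24909748 0.17195432] [-0.11418212  0.00556084  0.35383572]
```

View pics/top17z.png

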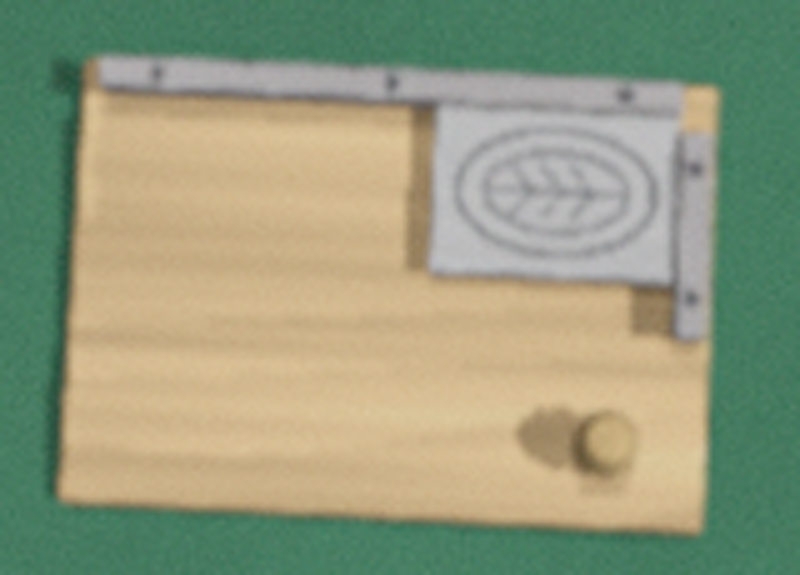

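View pics/scene17z.png

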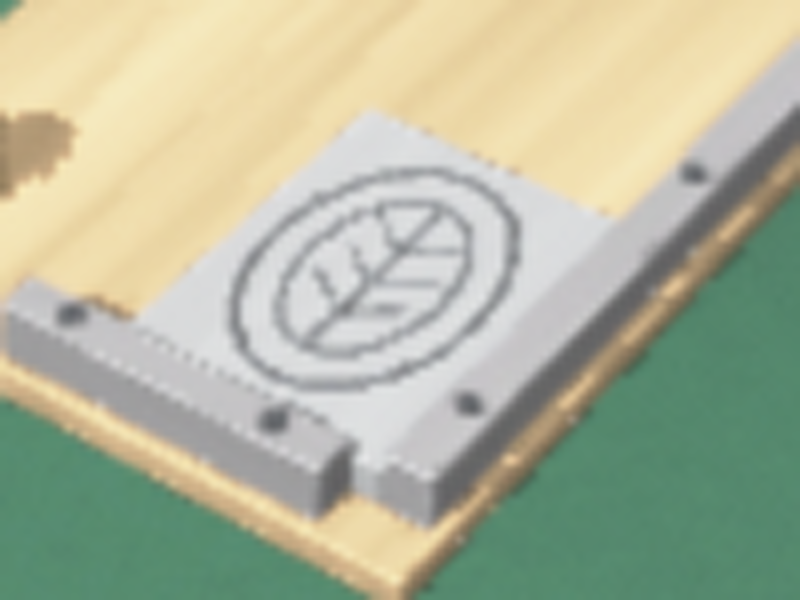

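View pics/top17.png

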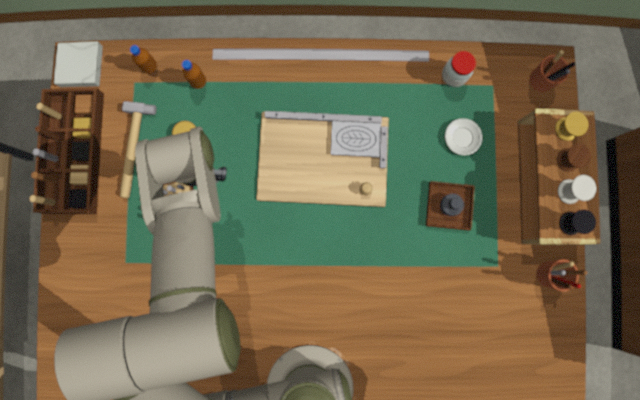

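```bash
python3 - <<'E'
from fit import *
im=viewer.get_image("top")
A=lambda P:(np.array(P,float)+.5)/5-.5+[245,100]
b,_=fit(im,A([[720,88],[704,533],[60,500],[98,62],[682,82],[680,116],[682,132],[676,338]]),
 [[.12,-.15,.012],[-.12,-.15,.012],[-.12,.19,.012],[.116,.18,.032],[.116,-.13,.032],[.1,-.13,.032],[.09,-.13,.032],[-.02,-.13,.032]],[.6,0,0])
print(fit(im,A([[431,272],[674,283],[438,105]]),[[-.045,.065,.026],[-.045,-.065,.026],[.045,.065,.026]],[.65,-.11,-.03]))
for yaw in (b[2],-.036):
  c,s=np.cos(yaw),np.sin(yaw);R=np.array([[c,-s],[s,c]])
  X=[list(b[:2]+R@(np.array([.1,-.13])+q))+[z] for q,z in [((-.09,.13),.026),((-.09,0),.026),((0,.13),.026)]]
  print(((w2pix(im,X)-[245,100]+.5)*5-.5).round(0).tolist())
# overlay
a=cv2.resize(im["pixels"][100:215,245:405],None,fx=5,fy=5,interpolation=cv2.INTER_CUBIC)
for q in ((w2pix(im,X)-[245,100]+.5)*5-.5): cv2.circle(a,tuple(int(v) for v in q),3,(0,0,255),-1)
cv2.imwrite("pics/ov.png",a[60:360,380:760].repeat(2,0).repeat(2,1))
E
```

```text
(array([ 0.65590853, -0.11871395, -0.03788763]), [[-0.2, -0.1], [0.3, 0.1], [-0.1, 0.0]])
[[430.0, 272.0], [676.0, 283.0], [437.0, 105.0]]
[[430.0, 272.0], [676.0, 283.0], [437.0, 105.0]]
```

View pics/ov.png

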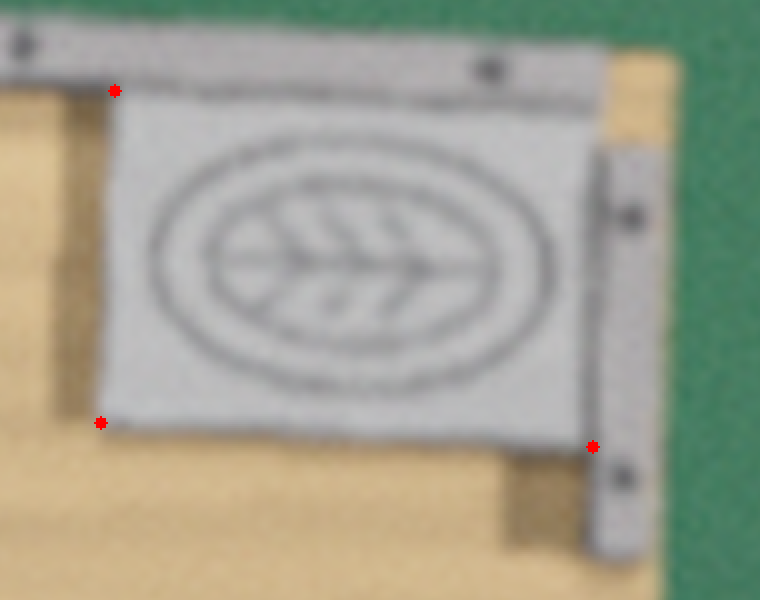

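```bash
python3 -c "
from rig import env
print(env.close_job())"
```

```text
the job is handed in; nothing more can be done
None
```

The job is handed in, and my last checks put the weight and the plate where they should be. No verdict is reported.

- **Weight:** I lifted it by its knob and set it upright in the middle of the tray. The wrist view after release and the last top view both show it standing there.
- **Plate:** I pushed it flat toward the fence, then along it until the stop resisted (about 10 N). A final push seated it against the fence (about 12 N).
- **Plate position:** A fit to the last top picture put the plate's centre within about 0.1 mm of its seat. That is closer than the roughly 2 mm camera calibration supports. Its angle was about 0.004 rad off square.
- **Other things:** The slicker and the dish look unmoved in the last top view. The arm partly hid the brass tin in that view; I made no contact near it. The arm was clear of everything at about 38 s of the 64 s allowed.

One disagreement: an early wrist-camera fit of the board differed from the top-camera fit by about 5 mm. It was taken from few points while the arm was still settling. I used the top-camera fit together with the contact forces instead.

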